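Brush off the drill fixture and hold the lever level over it

TASK

Take the block brush and sweep the three metal offcuts off the bed of the drill fixture onto the desk, touching them only with the brush, then stand the brush back on the desk clear of the fixture. Then grip the cast lever by the arm at its balance point, lift it and hold it level and still about 5 cm above the bed, its hub over the large round seat and its small eye over the small one; finish while holding it there. Leave the other things on the desk where they are.

Things in the scene. Friction and masses are not known exactly. Their poses are not given: they have to be found in the camera images.
- fixture: low drill fixture bolted down near the middle of the desk (does not move): a plain ground-steel bed 206 mm long (its x), 80 mm wide (its y) and 32 mm high, nothing standing up from its top; four 9 mm low screw ears (with 5 mm high screw heads on them) stick out 12 mm from its long sides. Origin: centre of its underside, at desk height; x runs along the bed from the large seat to the small seat, z up
- large_seat (a point): centre of the large round seat (44 mm ring let in flush with the bed's top), 75 mm from the bed's middle; point at the bed's top face, 32 mm above the desk
- small_seat (a point): centre of the small round seat (28 mm ring, flush) at the other end, 150 mm from the large one; point at the bed's top face
- lever: dark cast lever lying flat on the desk to the left or the right of the fixture, 186 mm long, 0.5 to 0.7 kg: thick hub (44 mm across, 38 mm high, 22 mm bore) at one end, small eye (28 mm across, 34 mm high) at the other, joined by a straight arm 16 mm wide whose underside is 10 mm and whose top is 32 mm above the desk. Origin: on its underside directly under the balance point; x points along the arm to the small eye, z up
- lever_balance (a point): the lever's balance point (centre of mass), half-way up the arm, 21 mm above the lever's underside; it is 53.5 mm from the hub's axis and 96.5 mm from the eye's axis, much nearer the hub, and marked by a tiny round pip on the arm's top. Grip across the 16 mm width; the hub's rim is 31 mm away along the arm
- lever_hub (a point): centre of the hub's underside
- lever_eye (a point): centre of the small eye's underside
- brush: block brush standing on its stiff bristles on the desk on the side of the fixture where the lever is not; wooden block 34 mm (its x) by 80 mm (its y), bristles 30 x 76 mm below it and 24 mm tall (they do not bend), 74 mm high in all, 0.15 kg. Origin: centre of the bristle tips; sweeps along its x either way, z up
- brush_grip (a point): centre of the brush's upright wooden grip, 58 mm above the bristle tips; the grip is 18 mm thick along the brush's x, 52 mm long along its y, and reaches from 40 to 74 mm above the bristle tips. Pinch it across the 18 mm
- scrap_block_mid (a point): centre of a metal offcut, 18 x 14 x 14 mm, 20 g, lying on the bed within 55 mm of the bed's middle lengthwise and 20 mm sideways, as do the other two
- scrap_angle_mid (a point): centre of an L-shaped metal offcut, 18 x 18 mm over its legs (8 mm thick), 14 mm high, on the bed
- scrap_bar_mid (a point): centre of a metal bar offcut, 14 x 18 x 12 mm, on the bed
- monitor_edge (a point): obstacle: foot of the near vertical edge of two fixed monitors, one above the other, at the back right. The edge stands above this point from 120 to 950 mm above the desk, and the screens run from it back and to the left at about 40 degrees; carry the arm round in front of it. The desk's front edge is 130 mm nearer the robot than this point
- eyepiece: bystander: black eyepiece, 34 mm across, 40 mm high, behind the fixture; origin under it
- lens: bystander: black lens, 49 mm across, 35 mm high, behind the fixture; origin under it
- gauge: bystander: small steel block 16 x 34 x 15 mm near the desk's front edge, to the left of the fixture; origin under it
- tube: bystander: square plastic tube 15 x 89 x 14 mm lying at the desk's front edge, in front of the fixture; origin under it
- hex_keys: bystander: orange hex key holder 33 x 97 x 21 mm at the back left; origin under it
- oil: bystander: small oil bottle with nozzle, 34 mm across, 96 mm high, at the right; origin under it

How it is judged:
By the outcome, as a careful person would: the job done as asked, in the order asked, and still so for the second after the job is handed in, while the arm keeps its last pose, push and grip.
It also fails if it takes over 61 s, if anything falls off the work surface, if the arm or the gripper's body presses on something with over 40 N, if the wrist force passes 120 N, or if a joint passes its speed limit or range.

ROBOT

A 6-joint arm with a two-finger parallel gripper is mounted at the origin on a cart in front of the work surface, level with it; the furniture and walls round the work are solid. World frame = base frame: x ahead of the robot, y to its left, z up, the work surface at z = 0. Lengths are in mm, angles in rad, forces in N, time in s.
With the tool pointing down it reaches from about 350 to 875 mm from the base axis. Payload 4.2 kg.
Tool frame: the origin (TCP) lies between the finger pads; the fingertips stand 17 mm ahead of it and the grasp point (between the pads) lies 2 mm behind it (nose_length is the distance from the TCP to the fingertips, in mm); z points along the fingers, y is the direction in which the jaws open and shut (so a half turn about z gives the same grasp; the last joint's range is limited). The gripper opens to 85 mm and grips with 20 to 120 N. Pads are 22 mm wide; open, the fingers measure 114 mm over their backs; the gripper's body (76 mm by 85 mm) begins 54 mm behind the grasp point. The pads swing forward as they close: fully open they stand 13 mm farther back than shut.
Start: joints at [-0.915, 0.385, 0.008, 0, -1.194, -0.259], TCP at [241.556, -576.411, 248.312] pointing down, gripper open.
Joint ranges: [-3.14, 3.14], [-1.21, 2.06], [-1.07, 1.41], [-3.16, 2.05], [-2.99, -0.16], [-3.1, 3.1]. Speed limits (rad/s): [2.79, 2.79, 3.14, 3.14, 3.14, 3.14].

INTERFACE

Orientations are given as a unit quaternion [x, y, z, w].
In Python, from bench import * gives the robot as it stands.
- The arm moves only by the tool jog_arm, never from a script. Its argument "increments" is a list of rows, each a list of 4 numbers: the shift along the tool's x, y, z in m, then the turn about the tool's z in degrees. A call has 1 to 10 rows; each row is the pose to reach, as a shift and turn from the pose measured when the call began, along the tool's axes at that moment; what a row does not reach only later rows make up. A row lasts 1/8 s, in which the tool goes at most 62.5 mm and 10.7 degrees, less where a joint would pass 70% of its speed; a pose out of reach is approached as far as the arm can. A call with a gripper value outside its range is refused whole. "hand" is the gripper's target within -1 to 1 (fully open at 1, half-way at 0, shut at -1), set as the call begins (left out, the last holds). The fingers move at their own pace and stop on an object; the grip force is fixed at half the most. Time passes only in rows, so rows that repeat a pose let the fingers close. It gives the time, the measured TCP pose, the force and the opening at its end, in the units of the state.
- read_state(): the state, without advancing time (a new reading comes with each control period).
- get_image(name): name is "scene" or "top" or "wrist"; returns the picture (420x560x3 uint8, red, green, blue); there is no depth.
- calibration(name): a dict with "fx", "fy", "cx", "cy" (pixels), "position" and "rotation" of the camera in the world; the wrist camera has in their place "hand_eye" (4x4, takes a point from camera to tool coordinates, whose origin is the TCP and whose axes are the flange's). Camera axes: x right, y up, looking along -z (the intrinsics and any distortion apply to the point x, -y, -z); pixel columns grow to the right and rows downward; lengths in mm; the calibration is good to about 2 mm. A picture is of the moment at which its call begins: read the wrist's pose just before it. calibration takes no time and is no camera call.
- job_done(): hands the job in, once; it reports no verdict.
The state is a dict: "clock": time; "joints": joint angles; "joint_vel": joint speeds; "joint_efforts": joint torques, N m; "position": TCP position; "ee_rot": TCP orientation; "contact_force": force on the tool from outside, world axes, zero at the start; "wrist_torque": the same for the moment, N m; "gripper_width": finger opening in mm.
Only numpy, scipy, OpenCV 4.12 (cv2) and the standard library are available. Lean on these libraries where they do the work, as an engineer would, in place of code of your own. Each camera call takes 0.05 s, during which the arm holds its last target.

## Working session

There is one attempt and no reset: what is moved stays moved. The work goes in short steps, Python scripts to look and compute and a tool call to move; the robot and the scene stay as the last step left them, time stands still between calls to the robot, and variables do not carry over. Pictures are saved under pics/ and viewed, and the job is handed in when it is done.

Besides the shell and the picture viewer there is one more tool, called after "Call:" as name([rows], argument=value, ...), one row to a line, values as JSON. jog_arm: Moves the arm, as the interface text tells. Its arguments: {"type":"object","properties":{"increments":{"type":"array"},"hand":{"type":"number"}},"required":["increments"]}

```bash
ls; mkdir -p pics; python3 - <<'E'
from bench import *
import cv2
s=read_state(); print({k:(np.round(v,3).tolist() if hasattr(v,'__len__') else v) for k,v in s.items()} if 'np' in globals() else s)
for n in ("scene","top","wrist"):
    print(n,calibration(n))
for n in ("scene","top"):
    cv2.imwrite(f"pics/{n}0.png",cv2.cvtColor(get_image(n),cv2.COLOR_RGB2BGR))
E
```

```text
pics
{'clock': 0.0, 'joints': array([-9.15393000e-01,  3.85573978e-01,  6.59399841e-03, -4.93786939e-04,
       -1.19401842e+00, -2.58578337e-01]), 'joint_vel': array([ 0.00016279, -0.00110654,  0.00188181,  0.00020218, -0.00055532,
        0.00141816]), 'joint_efforts': array([ 7.58769274e-04, -3.92280400e+01,  1.88402957e+01,  4.18611065e+00,
       -4.61568357e-03, -5.05251990e-05]), 'position': array([ 241.34067815, -575.91234778,  247.19935964]), 'ee_rot': array([-1.97023791e-01,  9.80398063e-01,  1.08930974e-03, -2.79905339e-04]), 'contact_force': array([-0.35303017, -0.03893008,  0.4079663 ]), 'wrist_torque': array([ 0.01929764, -0.01205564, -0.03912546]), 'gripper_width': 85.53141189782899}
scene {'fx': 508.5366891548701, 'fy': 508.5366891548701, 'cx': 273.3644351819837, 'cy': 209.8785384973296, 'position': array([-294.4064936 ,  954.64089511, 1159.30176321]), 'rotation': array([-0.14836368,  0.38474788,  0.84353045, -0.34411286])}
top {'fx': 521.8986067816215, 'fy': 521.8986067816215, 'cx': 278.14124231552574, 'cy': 211.06055571123574, 'position': array([ 250.02901262,   13.33450496, 1790.92998316]), 'rotation': array([ 0.06187014, -0.05769488, -0.6964907 ,  0.71256164])}
wrist {'fx': 360.42942853890014, 'fy': 360.42942853890014, 'cx': 276.3469561756641, 'cy': 212.75709357804357, 'hand_eye': array([[-2.31494747e-04,  9.56368991e-01,  2.92161426e-01,
         7.53270348e+01],
       [ 9.99999724e-01,  1.50599357e-05,  7.43054382e-04,
         4.81031515e-01],
       [ 7.06234237e-04,  2.92161517e-01, -9.56368731e-01,
        -1.24741026e+02],
       [ 0.00000000e+00,  0.00000000e+00,  0.00000000e+00,
         1.00000000e+00]])}
```

View pics/scene0.png

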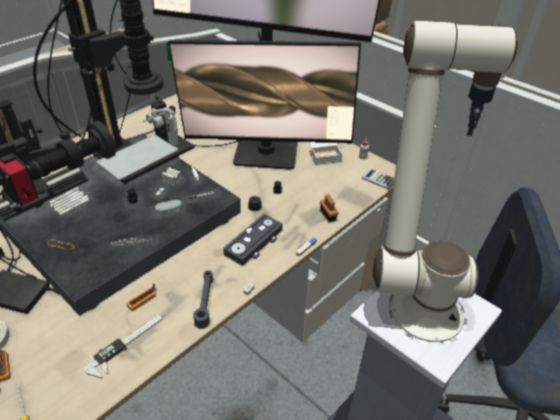

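View pics/top0.png

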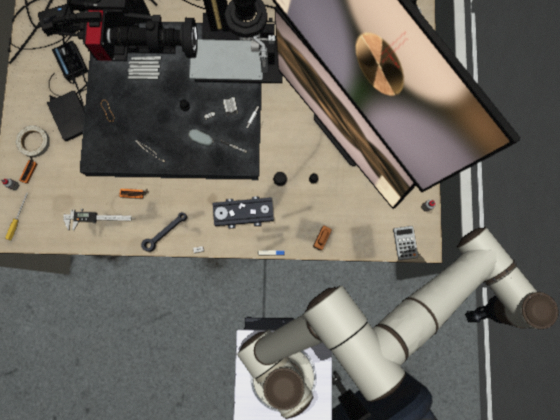

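```bash
cat > h.py <<'E'
from bench import *
import numpy as np, cv2
from scipy.spatial.transform import Rotation as R
def cam(n,st=None):
    c=calibration(n)
    if n=="wrist":
        st=st or read_state(); H=c["hand_eye"]; Rt=R.from_quat(st["ee_rot"]).as_matrix()
        return c,Rt@H[:3,:3],Rt@H[:3,3]+np.array(st["position"])
    return c,R.from_quat(c["rotation"]).as_matrix(),np.array(c["position"])
def ray(C,u,v):
    c,Rm,p=C
    d=Rm@np.array([(u-c["cx"])/c["fx"],-(v-c["cy"])/c["fy"],-1]); return p,d
def toz(C,u,v,z):
    p,d=ray(C,u,v); return p+d*(z-p[2])/d[2]
def proj(C,P):
    c,Rm,p=C; q=Rm.T@(np.array(P,float)-p); return c["cx"]+c["fx"]*q[0]/-q[2], c["cy"]+c["fy"]*q[1]/q[2]
def crop(img,x0,y0,x1,y1,k,name):
    o=cv2.resize(img[y0:y1,x0:x1],None,fx=k,fy=k,interpolation=cv2.INTER_CUBIC)
    cv2.imwrite("pics/"+name,cv2.cvtColor(o,cv2.COLOR_RGB2BGR))
def tri(Ca,a,Cb,b):
    p,d=ray(Ca,*a);q,e=ray(Cb,*b)
    A=np.stack([d,-e],1); s=np.linalg.lstsq(A,q-p,rcond=None)[0]
    x=p+d*s[0];y=q+e*s[1]; return (x+y)/2,np.linalg.norm(x-y)
E
python3 - <<'E'
from h import *
t=cv2.cvtColor(cv2.imread("pics/top0.png"),cv2.COLOR_BGR2RGB);s=cv2.cvtColor(cv2.imread("pics/scene0.png"),cv2.COLOR_BGR2RGB)
crop(t,130,165,330,265,4,"t1.png"); crop(s,180,170,350,335,3.5,"s1.png")
T=cam("top")
for n,u,v,z in [("fix",243,212,32),("L",222,213,32),("S",264,211,32),("hub",148,246,38),("eye",183,216,34),("brush",322,237,74),("oil",428,205,96),("moncorner?",405,205,120),("eyep",314,178,40),("lens",280,178,35),("gauge",198,249,15),("tube",271,253,14),("deskR",441,262,0),("deskL",0,253,0)]: print(n,toz(T,u,v,z).round())
E
```

```text
fix [545. 147.  32.]
L [540. 219.  32.]
S [550.  76.  32.]
hub [420. 463.  38.]
eye [526. 351.  34.]
brush [ 460. -120.   74.]
oil [ 571. -467.   96.]
moncorner? [ 565. -385.  120.]
eyep [667. -93.  40.]
lens [666.  24.  35.]
gauge [416. 298.  15.]
tube [408.  48.  14.]
deskR [ 392. -533.    0.]
deskL [388. 981.   0.]
```

View pics/t1.png

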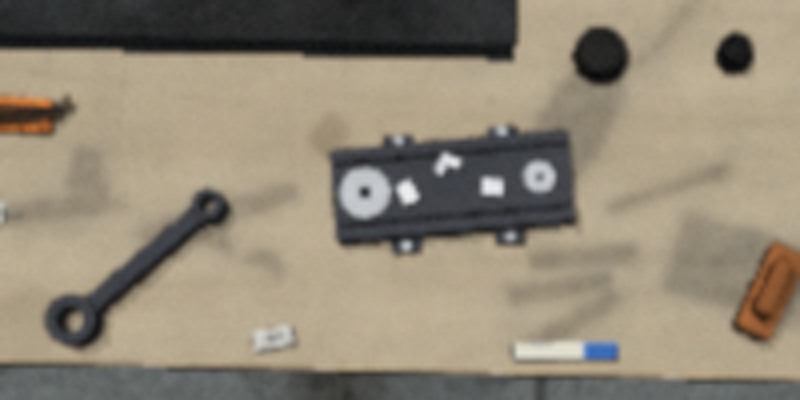

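View pics/s1.png

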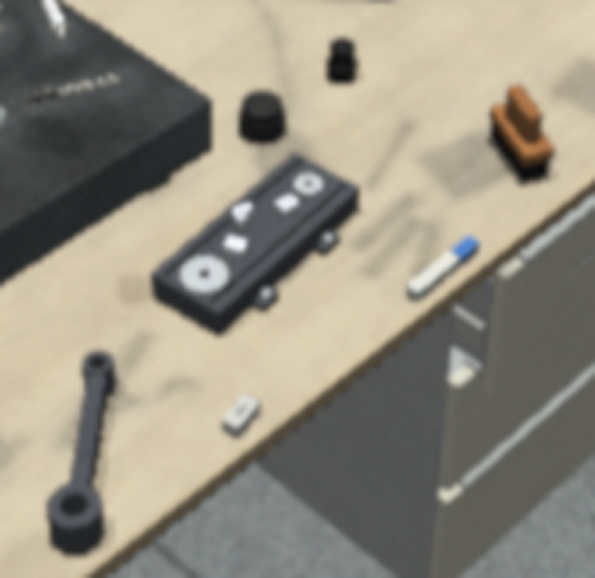

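Call:
jog_arm([
  [-0.377, 0.412, -0.08, 50],
  [-0.377, 0.412, -0.08, 50],
  [-0.377, 0.412, -0.08, 50],
  [-0.377, 0.412, -0.08, 50],
  [-0.377, 0.412, -0.08, 50],
  [-0.377, 0.412, -0.08, 50],
  [-0.377, 0.412, -0.08, 50],
  [-0.377, 0.412, -0.08, 50],
  [-0.377, 0.412, -0.08, 50],
  [-0.377, 0.412, -0.08, 50],
])

```text
clock: 1.35
position: [430.5, -47.8, 328.4]
ee_rot: [0.234, 0.972, 0.001, -0.0]
contact_force: [0.6, -0.4, 0.6]
gripper_width: 85.5
```

```bash
python3 - <<'E'
from h import *
import pickle
s=read_state(); im=get_image("wrist"); pickle.dump((s,im),open("w1.pkl","wb"))
print(s["clock"],s["position"],s["ee_rot"],s["joints"].round(2),s["joint_vel"].round(3)); crop(im,0,0,560,420,1.4,"w1.png")
E
```

```text
1.35 [430.45979084 -47.84337443 328.37289663] [ 2.34170784e-01  9.72194837e-01  1.02472085e-03 -4.40041708e-04] [ 0.27 -0.   -0.28 -0.   -1.29 -2.31] [ 0.444  0.069  0.13   0.    -0.082 -0.459]
```

View pics/w1.png

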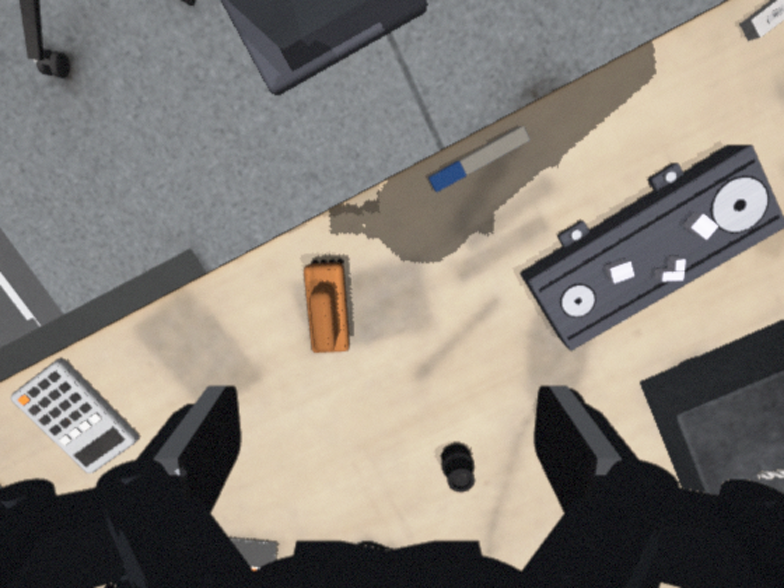

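Call:
jog_arm([
  [-0.0595, -0.0504, 0.13, 0],
  [-0.0595, -0.0504, 0.13, 0],
  [-0.0595, -0.0504, 0.13, 0],
  [-0.0595, -0.0504, 0.13, 0],
  [-0.0595, -0.0504, 0.13, 0],
  [-0.0595, -0.0504, 0.13, 0],
])

```text
clock: 2.15
position: [462.3, -117.9, 199.9]
ee_rot: [0.233, 0.972, 0.002, 0.002]
contact_force: [-0.0, 0.2, 0.2]
gripper_width: 85.6
```

```bash
python3 - <<'E'
from h import *
import pickle
s=read_state(); im=get_image("wrist"); pickle.dump((s,im),open("w2.pkl","wb"))
print(s["clock"],s["position"],s["ee_rot"],s["joints"].round(2),s["joint_vel"].round(3)); crop(im,0,0,560,420,1.4,"w2.png")
E
```

```text
2.15 [ 462.34536228 -117.89515444  199.91697248] [0.23336122 0.97238701 0.00185824 0.00160683] [ 0.09  0.18 -0.42 -0.   -0.97 -2.13] [ 0.002  0.001 -0.005 -0.     0.    -0.   ]
```

View pics/w2.png

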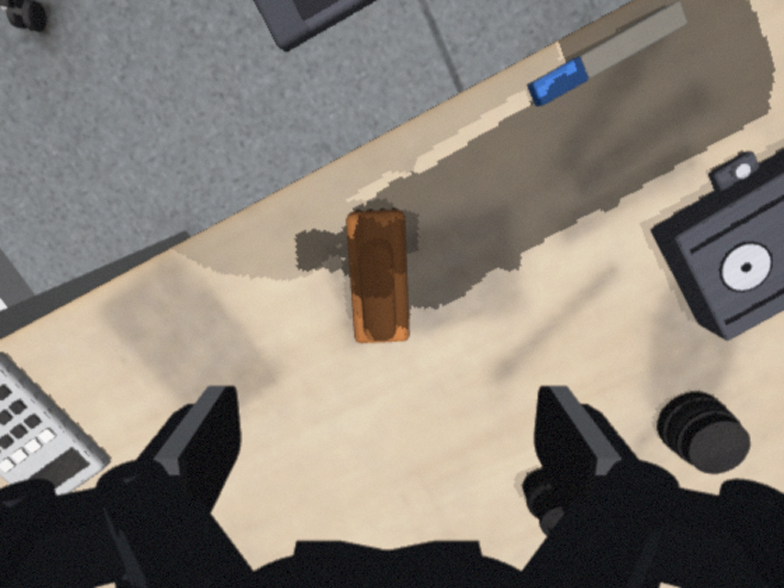

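```bash
python3 - <<'E'
from h import *
import pickle
s,im=pickle.load(open("w2.pkl","rb"));C=cam("wrist",s)
hsv=cv2.cvtColor(im,cv2.COLOR_RGB2HSV)
m=cv2.inRange(hsv,(3,150,50),(16,255,255)); m[260:]=0
n,l,st,_=cv2.connectedComponentsWithStats(m);i=1+st[1:,4].argmax()
c=cv2.findContours((l==i).astype(np.uint8),0,1)[0][0][:,0,:].astype(float)
W=np.array([toz(C,u,v,40)[:2] for u,v in c],np.float32)
r=cv2.minAreaRect(W);print(st[i],r)
print("cam",C[2])
for u,v in [(354,342),(409,342),(347,212),(403,211)]: print(toz(C,u/1.4,v/1.4,40).round(1))
for u,v in [(363,335),(399,335),(360,240),(395,240)]: print(toz(C,u/1.4,v/1.4,74).round(1))
crop(im,200,120,340,260,5,"w2c.png")
E
```

```text
[ 248  150   43   94 3008] ((459.9014892578125, -122.40403747558594), (32.16985321044922, 78.293212890625), 65.55570983886719)
cam [394.50145865 -84.52553426 324.48977555]
[ 489.1 -153.6   40. ]
[ 504.3 -123.9   40. ]
[ 418.2 -120.2   40. ]
[432. -92.  40.]
[ 476.4 -139.2   74. ]
[ 485.1 -122.2   74. ]
[ 430.6 -116.8   74. ]
[ 438.6 -101.1   74. ]
```

View pics/w2c.png

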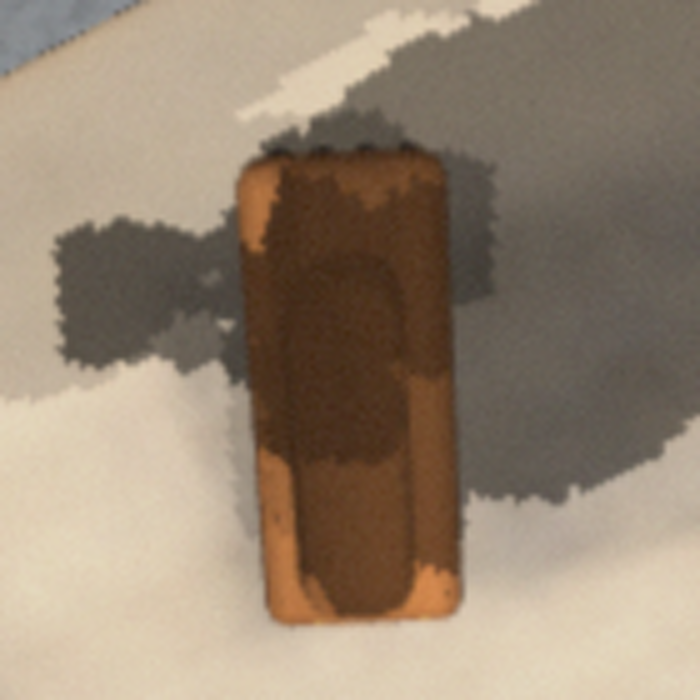

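Call:
jog_arm([
  [0, -0.005, 0.05, -2.6],
  [0, -0.005, 0.1, -2.6],
  [0, -0.005, 0.13, -2.6],
  [0, -0.005, 0.138, -2.6],
  [0, -0.005, 0.138, -2.6],
  [0, -0.005, 0.138, -2.6],
])

```text
clock: 2.95
position: [461.8, -121.8, 63.3]
ee_rot: [0.211, 0.977, 0.002, 0.003]
contact_force: [-0.7, 0.3, 0.9]
gripper_width: 85.5
```

Call:
jog_arm([
  [0, 0, 0, 0],
  [0, 0, 0, 0],
  [0, 0, 0, 0],
  [0, 0, 0, 0],
  [0, 0, 0, 0],
  [0, 0, 0, 0],
  [0, 0, 0, 0],
  [0, 0, 0, 0],
], hand=-1)

```text
clock: 3.95
position: [462.0, -121.8, 63.5]
ee_rot: [0.211, 0.977, 0.002, 0.003]
contact_force: [-0.2, -0.5, 3.3]
gripper_width: 16.9
```

```bash
cat > seats.py <<'E'
from h import *
def seats(im,C,tag,pred,rad=14):
    # light ring blobs near the predicted world points
    hsv=cv2.cvtColor(im,cv2.COLOR_RGB2HSV)
    out=[]
    for P,d in pred:
        u,v=proj(C,P); u2,v2=proj(C,np.array(P)+[0,d/2,0]); r=np.hypot(u2-u,v2-v)
        m=((hsv[...,2]>120)&(hsv[...,1]<50)).astype(np.uint8)
        n,l,st,ce=cv2.connectedComponentsWithStats(m)
        best=None
        for i in range(1,n):
            e=np.hypot(*(ce[i]-[u,v]))
            if st[i,4]>0.3*np.pi*r*r and e<3*r and (best is None or e<best[0]): best=(e,i)
        if best is None: out.append(None);print(tag,"none");continue
        i=best[1]
        c=max(cv2.findContours((l==i).astype(np.uint8),0,1)[0],key=len)
        el=cv2.fitEllipse(cv2.convexHull(c)); w=toz(C,*el[0],32); out.append(w)
        print(tag,np.round(el[0],1),np.round(el[1],1),w.round(1))
    if all(o is not None for o in out):
        a,b=out; d=b-a; print(tag,"dist",np.hypot(*d[:2]).round(1),"ang",np.degrees(np.arctan2(d[1],d[0])).round(2),"mid",((a+b)/2).round(1))
    return out
E
python3 - <<'E'
from seats import *
import pickle
P=[((540,219,32),44),((550,76,32),28)]
for n in("top","scene"):
    seats(cv2.cvtColor(cv2.imread(f"pics/{n}0.png"),cv2.COLOR_BGR2RGB),cam(n),n,P)
for f in ("w1","w2"):
    s,im=pickle.load(open(f+".pkl","rb")); seats(im,cam("wrist",s),f,P)
E
```

```text
top [220.7 212.7] [12.5 13.1] [540.5 223.5  32. ]
top [264.3 208.7] [8.  8.3] [557.6  74.9  32. ]
top dist 149.6 ang -83.43 mid [549.1 149.2  32. ]
scene [237.9 247.7] [11.  14.7] [539.8 225.3  32. ]
scene [264.9 224.2] [ 8.5 16.1] [556.   90.3  32. ]
scene dist 135.9 ang -83.18 mid [547.9 157.8  32. ]
w1 [521.2 149.7] [36.  61.2] [539.2 216.1  32. ]
w1 [412.5 214.6] [21.5 24.3] [555.8  75.5  32. ]
w1 dist 141.5 ang -83.26 mid [547.5 145.8  32. ]
w2 none
w2 [532.8 190.4] [30.1 37. ] [555.6  75.6  32. ]
```

Call:
jog_arm([
  [0, 0, -0.06, 0],
  [0, 0, -0.12, 0],
  [0.011, 0.05, -0.12, -5],
  [0.022, 0.1, -0.12, -10],
  [0.033, 0.15, -0.12, -15],
  [0.044, 0.2, -0.12, -20],
  [0.055, 0.25, -0.12, -25],
  [0.066, 0.3, -0.12, -31],
  [0.078, 0.356, -0.12, -31],
  [0.078, 0.356, -0.12, -31],
])

```text
clock: 5.2
position: [536.7, 237.7, 183.4]
ee_rot: [-0.06, 0.998, 0.001, 0.003]
contact_force: [-0.9, -0.9, -1.6]
gripper_width: 16.8
```

Call:
jog_arm([
  [0, 0, 0, 0],
  [0, 0, 0, 0],
  [0, 0, 0, 0],
])

```text
clock: 5.58
position: [536.6, 236.7, 183.5]
ee_rot: [-0.059, 0.998, 0.001, 0.003]
contact_force: [0.2, -0.5, -1.5]
gripper_width: 17.3
```

```bash
python3 - <<'E'
from h import *
import pickle
s=read_state(); im=get_image("wrist"); pickle.dump((s,im),open("w3.pkl","wb"))
print(s["clock"],s["position"],s["ee_rot"],s["joints"].round(2),s["joint_vel"].round(3)); crop(im,0,0,560,420,1.4,"w3.png")
E
```

```text
5.575 [536.56895246 236.68250774 183.45764566] [-0.05920354  0.9982407   0.00104195  0.00305928] [ 0.69  0.37 -0.19  0.   -1.01 -2.15] [ 0.001 -0.     0.007  0.002 -0.001 -0.001]
```

View pics/w3.png

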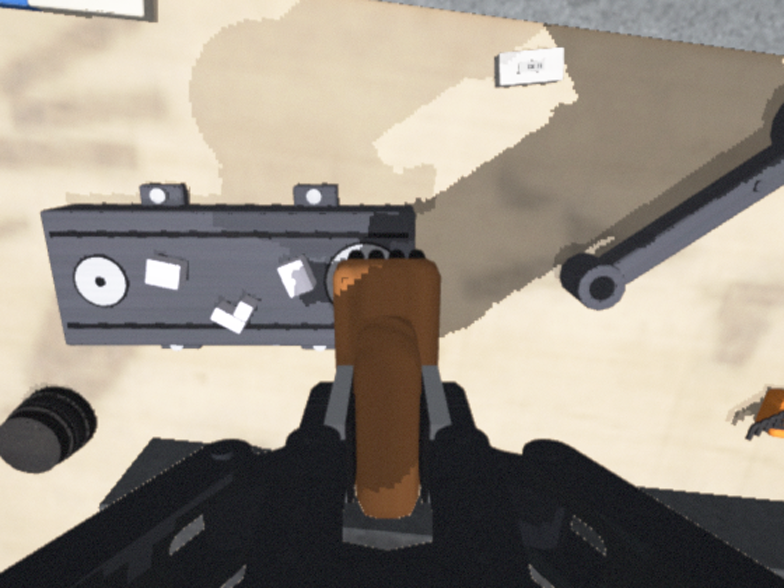

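```bash
python3 - <<'E'
from h import *
import pickle
s,im=pickle.load(open("w3.pkl","rb"));C=cam("wrist",s)
S=toz(C,101/1.4,281/1.4,32);print("S",S)
a=toz(C,67/1.4,326/1.4,32);b=toz(C,334/1.4,326/1.4,32);d=b-a;print("slot dir",np.degrees(np.arctan2(-d[1],-d[0])))
u=np.array([.115,-.993]);m=np.array([548,149.6]);n=np.array([.993,.115])
for p,z in [((318,285),46),((285,297),46),((164,273),46),((235,313),46),((44,212),32),((67,345),32),((414,206),32)]:
    w=toz(C,p[0]/1.4,p[1]/1.4,z)[:2]; print(p,w.round(1),((w-m)@u).round(1),((w-m)@n).round(1))
t=s["position"][:2];print("tcp",(t-m)@u,(t-m)@n)
E
```

```text
S [555.52737738  76.2399683   32.        ]
slot dir -83.25268216173862
(318, 285) [539.2 199.9] -50.9 -2.9
(285, 297) [548.1 182.6] -32.8 3.9
(164, 273) [542.3 117.6] 31.1 -9.4
(235, 313) [560.5 155.9] -4.9 13.2
(44, 212) [519.8  47.5] 98.2 -39.7
(67, 345) [597.5  54.4] 100.2 38.2
(414, 206) [492.9 246.6] -102.6 -43.5
tcp -87.7875006567456 -1.3365418124588437
```

Call:
jog_arm([
  [0, 0, 0.04, 0],
  [0, 0, 0.075, 0],
  [0, 0, 0.0855, 0],
  [0, 0, 0.0855, 0],
  [0, 0, 0.0855, 0],
])

```text
clock: 6.25
position: [538.2, 237.6, 99.8]
ee_rot: [-0.059, 0.998, 0.002, 0.005]
contact_force: [-0.4, 0.9, -0.9]
gripper_width: 17.0
```

Call:
jog_arm([
  [0, 0, 0.002, 0],
  [0, -0.012, 0.002, 0],
  [0, -0.024, 0.002, 0],
  [0, -0.036, 0.002, 0],
  [0, -0.048, 0.002, 0],
  [0, -0.06, 0.002, 0],
  [0, -0.072, 0.002, 0],
  [0, -0.084, 0.002, 0],
  [0, -0.096, 0.002, 0],
  [0, -0.108, 0.002, 0],
])

```text
clock: 7.5
position: [551.2, 129.6, 97.4]
ee_rot: [-0.059, 0.998, 0.002, 0.005]
contact_force: [-0.1, 0.6, -1.2]
gripper_width: 16.8
```

```bash
python3 - <<'E'
from h import *
import pickle
s=read_state(); im=get_image("wrist"); pickle.dump((s,im),open("w4.pkl","wb"))
print(s["clock"],s["position"],s["ee_rot"],s["contact_force"]); crop(im,0,0,560,420,1.4,"w4.png")
E
```

```text
7.5 [551.20973042 129.62872598  97.44899307] [-0.05934494  0.9982243   0.00197822  0.00474512] [-0.14208543  0.64099364 -1.24205644]
```

View pics/w4.png

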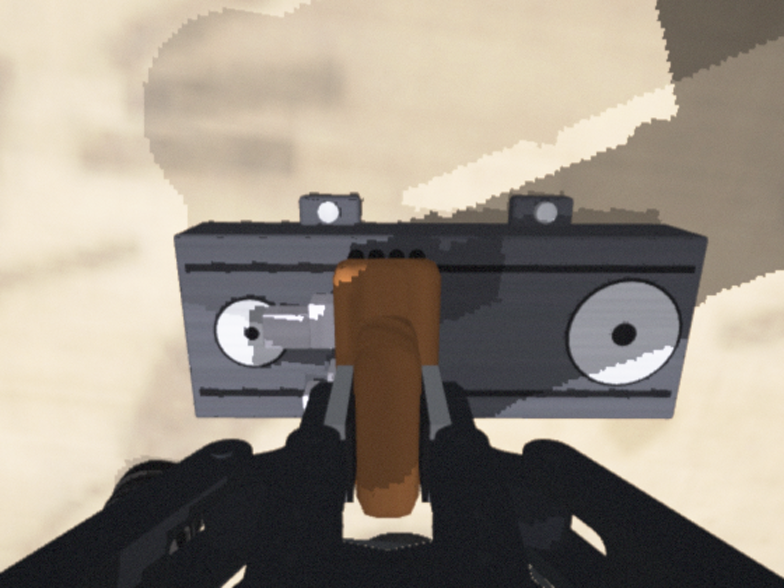

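Call:
jog_arm([
  [0, -0.014, 0, 0],
  [0, -0.026, 0, 0],
  [0, -0.038, 0, 0],
  [0, -0.05, 0, 0],
  [0, -0.062, 0, 0],
  [0, -0.074, 0, 0],
  [0, -0.086, 0, 0],
  [0, -0.098, 0, 0],
  [0, -0.11, 0, 0],
  [0, -0.11, 0, 0],
])

```text
clock: 8.8
position: [563.9, 18.3, 97.0]
ee_rot: [-0.058, 0.998, 0.002, 0.004]
contact_force: [0.8, 0.1, -1.5]
gripper_width: 17.3
```

```bash
python3 - <<'E'
from h import *
import pickle
s=read_state(); im=get_image("wrist"); pickle.dump((s,im),open("w5.pkl","wb"))
print(s["clock"],s["position"],s["ee_rot"],s["contact_force"]); crop(im,0,0,560,420,1.4,"w5.png")
crop(get_image("scene"),180,170,350,335,3.5,"s5.png")
E
```

```text
8.8 [563.90235395  18.29209669  96.98570584] [-0.05810524  0.9983001   0.00165939  0.00423475] [ 0.75566694  0.08058616 -1.5401723 ]
```

View pics/w5.png

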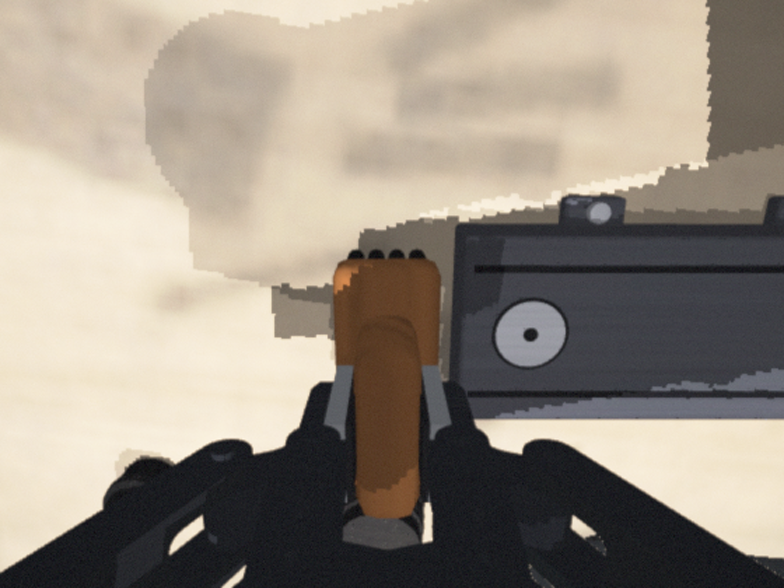

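View pics/s5.png

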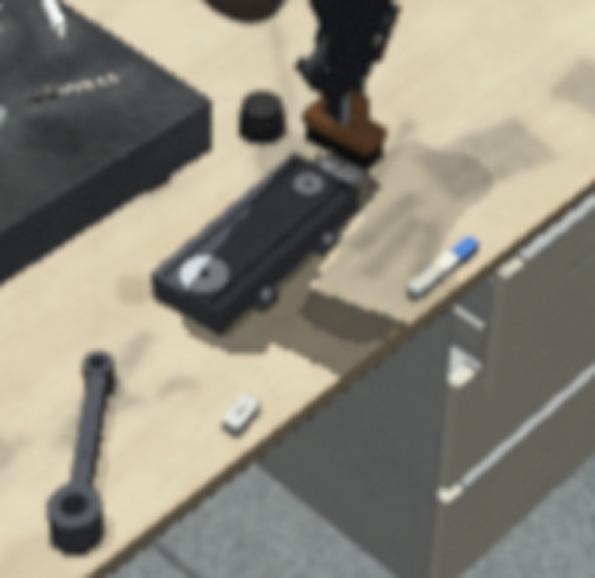

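Call:
jog_arm([
  [0, 0, -0.045, 0],
  [0, 0, -0.09, 0],
  [0.04, -0.043, -0.09, 8],
  [0.08, -0.086, -0.09, 16],
  [0.1175, -0.127, -0.09, 24],
  [0.1175, -0.127, -0.09, 31],
  [0.1175, -0.127, -0.09, 31],
  [0.1175, -0.127, -0.09, 31],
])

```text
clock: 9.9
position: [461.8, -120.6, 185.7]
ee_rot: [0.209, 0.978, 0.003, 0.004]
contact_force: [0.5, 0.8, -1.8]
gripper_width: 17.0
```

```bash
python3 - <<'E'
from h import *
import pickle
s=read_state(); im=get_image("wrist"); pickle.dump((s,im),open("w6.pkl","wb"))
print(s["clock"],s["position"],s["ee_rot"],s["contact_force"]); crop(im,0,0,560,420,1.4,"w6.png")
crop(get_image("scene"),180,170,350,335,3.5,"s6.png")
E
```

```text
9.9 [ 461.78644963 -120.59800764  185.69391342] [0.2089123  0.97792251 0.00284913 0.00388515] [ 0.50183241  0.81407685 -1.81921301]
```

View pics/w6.png

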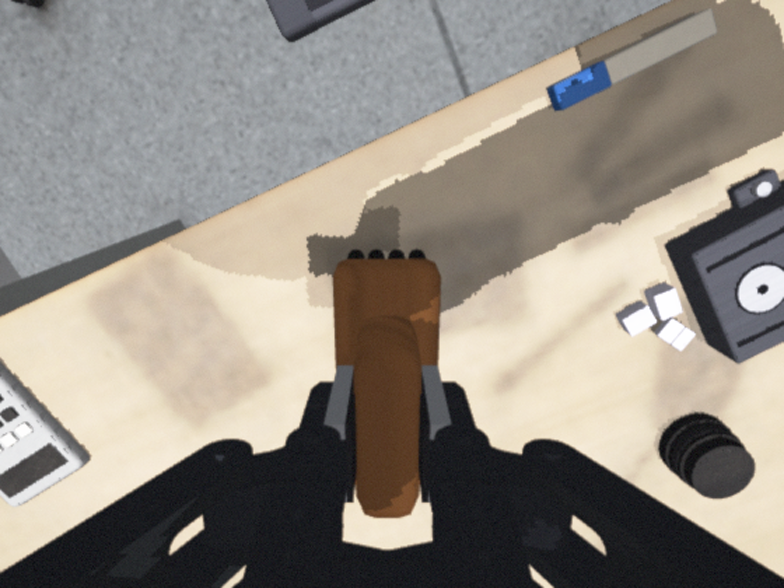

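View pics/s6.png

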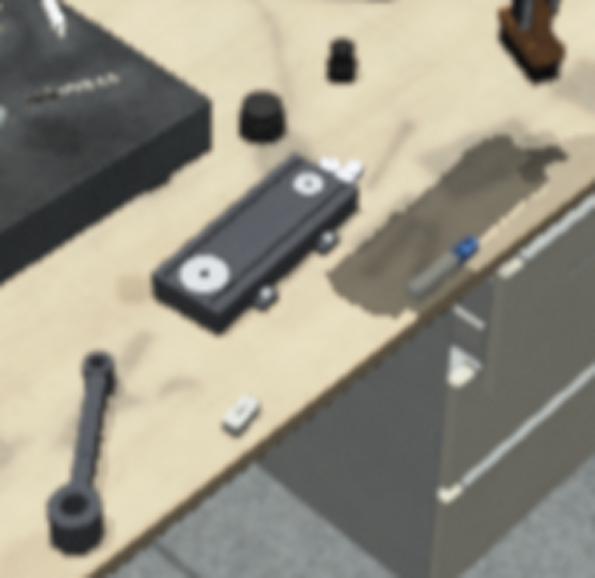

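Call:
jog_arm([
  [0, 0, 0.05, 0],
  [0, 0, 0.09, 0],
  [0, 0, 0.11, 0],
  [0, 0, 0.118, 0],
  [0, 0, 0.12, 0],
  [0, 0, 0.122, 0],
  [0, 0, 0.122, 0],
])

```text
clock: 10.88
position: [463.2, -120.0, 64.2]
ee_rot: [0.209, 0.978, 0.003, 0.004]
contact_force: [-0.3, 0.4, -2.0]
gripper_width: 17.2
```

Call:
jog_arm([
  [0, 0, 0.001, 0],
  [0, 0, 0.0015, 0],
  [0, 0, 0.002, 0],
  [0, 0, 0.002, 0],
])

```text
clock: 11.38
position: [463.8, -120.0, 63.5]
ee_rot: [0.209, 0.978, 0.003, 0.005]
contact_force: [-1.6, 1.3, 7.9]
gripper_width: 17.3
```

Call:
jog_arm([
  [0, 0, -0.001, 0],
  [0, 0, -0.001, 0],
  [0, 0, -0.001, 0],
  [0, 0, -0.001, 0],
  [0, 0, -0.001, 0],
  [0, 0, -0.001, 0],
], hand=1)

```text
clock: 12.12
position: [463.8, -120.0, 64.4]
ee_rot: [0.209, 0.978, 0.003, 0.005]
contact_force: [0.2, -0.7, -0.1]
gripper_width: 85.8
```

Call:
jog_arm([
  [0, 0, -0.06, 0],
  [0, 0, -0.12, 0],
  [0.02, 0.042, -0.18, -10],
  [0.046, 0.098, -0.2, -20],
  [0.072, 0.153, -0.2, -30],
  [0.098, 0.208, -0.2, -40],
  [0.124, 0.264, -0.2, -50],
  [0.15, 0.32, -0.2, -60],
  [0.176, 0.375, -0.2, -70],
  [0.2, 0.425, -0.2, -80],
])

```text
clock: 13.38
position: [452.1, 350.8, 266.1]
ee_rot: [-0.471, 0.882, -0.001, 0.006]
contact_force: [1.6, 0.1, -0.5]
gripper_width: 85.3
```

```bash
python3 - <<'E'
from h import *
s=read_state();q=s["ee_rot"];Rm=R.from_quat(q).as_matrix()
print(s["joints"].round(2),s["position"],np.degrees(np.arctan2(Rm[1,1],Rm[0,1])),Rm[:,2])
d=np.array([450,415,250])-s["position"]; print(Rm.T@d)
im=get_image("top"); T=cam("top"); crop(im,130,165,350,265,3.6,"t7.png")
E
```

```text
[ 0.95  0.28 -0.11  0.01 -1.18 -1.54] [452.07004479 350.82145192 266.05806551] 146.2474238521443 [ 0.01105929  0.00367646 -0.99993209]
[-52.06327357  37.49312202  16.27003175]
```

View pics/t7.png

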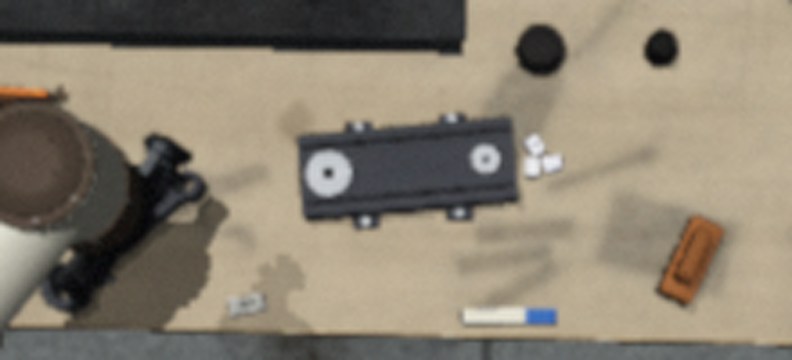

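Call:
jog_arm([
  [-0.02, 0.015, 0.01, -10],
  [-0.04, 0.03, 0.016, -20],
  [-0.052, 0.037, 0.016, -30],
  [-0.052, 0.037, 0.016, -40],
  [-0.052, 0.037, 0.016, -50],
  [-0.052, 0.037, 0.016, -60],
  [-0.052, 0.037, 0.016, -70],
  [-0.052, 0.037, 0.016, -77],
  [-0.052, 0.037, 0.016, -77],
  [-0.052, 0.037, 0.016, -77],
])

```text
clock: 14.68
position: [450.3, 421.0, 249.4]
ee_rot: [0.919, -0.394, 0.005, -0.005]
contact_force: [0.0, -0.4, 0.8]
gripper_width: 85.5
```

```bash
python3 - <<'E'
from h import *
import pickle
s=read_state(); im=get_image("wrist"); pickle.dump((s,im),open("w8.pkl","wb"))
Rm=R.from_quat(s["ee_rot"]).as_matrix()
print(s["clock"],s["joints"].round(2),s["position"],np.degrees(np.arctan2(Rm[1,1],Rm[0,1])),Rm[:,2]); crop(im,0,0,560,420,1.4,"w8.png")
E
```

```text
14.675 [ 1.02  0.36 -0.03  0.01 -1.17 -0.26] [450.34163906 421.01753326 249.42597436] -136.36020074064038 [ 0.01285422  0.0061737  -0.99989832]
```

View pics/w8.png

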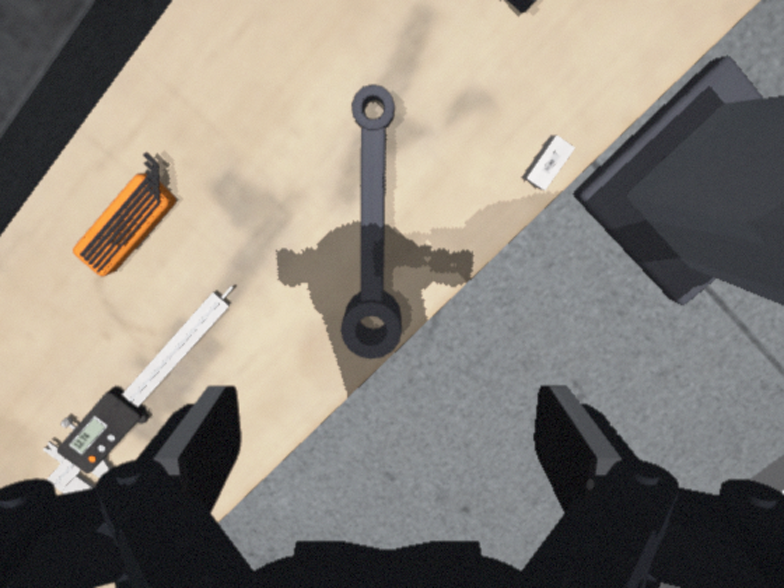

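```bash
python3 - <<'E'
from h import *
import pickle
s,im=pickle.load(open("w8.pkl","rb"))
crop(im,230,50,310,120,8,"w8a.png"); b=cv2.convertScaleAbs(im,alpha=2.2); crop(b,230,170,310,265,6.3,"w8b.png")
E
```

```text
(no output)
```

View pics/w8a.png

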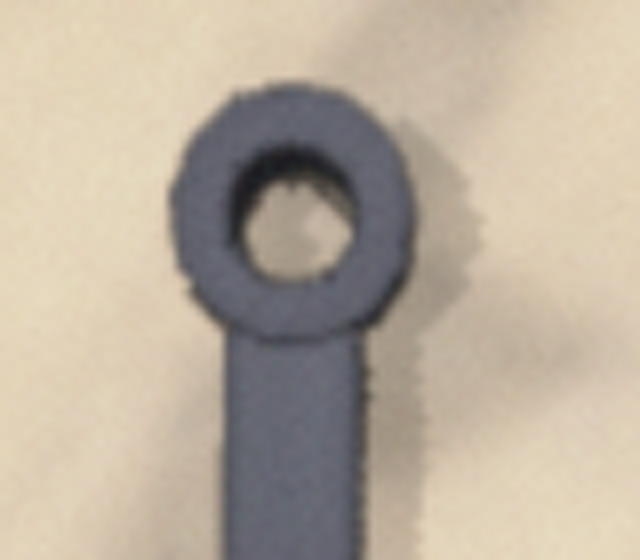

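View pics/w8b.png

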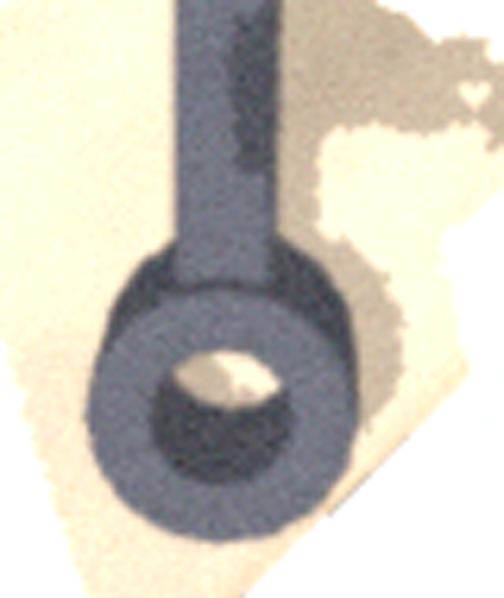

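```bash
python3 - <<'E'
from h import *
import pickle
s,im=pickle.load(open("w8.pkl","rb"));C=cam("wrist",s)
T=cam("top")
for nm,E,H in [("w",toz(C,266.6,76.4,34),toz(C,265.2,235.7,38)),("top",toz(T,130+210/4,165+207/4,34),toz(T,130+74/4,165+320/4,38))]:
    d=(E-H)[:2]; L=np.hypot(*d);u=d/L
    print(nm,E.round(1),H.round(1),L.round(1),"ang",np.degrees(np.arctan2(u[1],u[0])).round(2),"B",(H[:2]+u*53.5).round(1),"B from mid",((E+H)[:2]/2-u*21.5).round(1))
    if nm=="w":
        B=(E+H)[:2]/2-u*21.5; Rm=R.from_quat(s["ee_rot"]).as_matrix()
        print(proj(C,[*B,32]),"delta tool to B z=25",Rm.T@(np.array([*B,25])-s["position"]))
E
```

```text
w [525.4 358.2  34. ] [424.5 467.5  38. ] 148.7 ang -47.29 B [460.8 428.1] B from mid [460.4 428.6]
(np.float64(265.8631578575766), np.float64(182.20088457390216)) delta tool to B z=25 [  0.43789944  -9.44424723 224.5788316 ]
top [523.2 353.   34. ] [423.6 461.7  38. ] 147.5 ang -47.51 B [459.7 422.3] B from mid [458.9 423.2]
```

Call:
jog_arm([
  [0, -0.005, 0.05, 0.5],
  [0.0005, -0.0095, 0.1, 0.9],
  [0.0005, -0.0095, 0.135, 0.9],
  [0.0005, -0.0095, 0.135, 0.9],
  [0.0005, -0.0095, 0.135, 0.9],
])

```text
clock: 15.35
position: [460.1, 429.0, 116.3]
ee_rot: [0.916, -0.401, 0.005, -0.007]
contact_force: [0.0, 0.3, 0.6]
gripper_width: 85.5
```

```bash
python3 - <<'E'
from h import *
import pickle
s=read_state(); im=get_image("wrist"); pickle.dump((s,im),open("w9.pkl","wb"))
Rm=R.from_quat(s["ee_rot"]).as_matrix()
print(s["clock"],s["joints"].round(2),s["position"],np.degrees(np.arctan2(Rm[1,1],Rm[0,1])),Rm[:,2]); crop(cv2.convertScaleAbs(im,alpha=1.8),170,0,370,300,2,"w9.png")
E
```

```text
15.35 [ 1.01  0.5  -0.17  0.01 -0.89 -0.27] [460.14599119 428.98394196 116.28920288] -137.2277233957534 [ 0.01502948  0.00811373 -0.99985413]
```

View pics/w9.png

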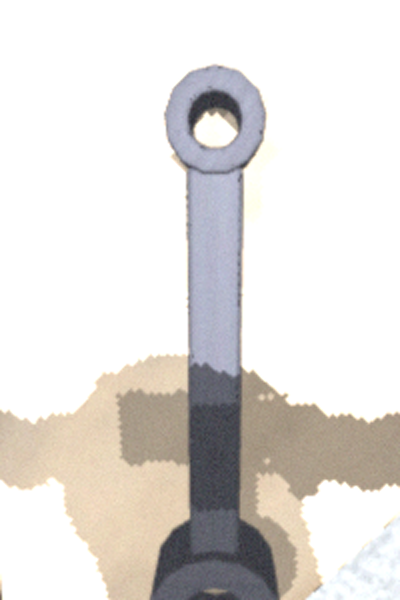

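```bash
python3 - <<'E'
from h import *
import pickle
s,im=pickle.load(open("w9.pkl","rb"));C=cam("wrist",s)
g=cv2.createCLAHE(4,(8,12)).apply(cv2.cvtColor(im,cv2.COLOR_RGB2GRAY))
crop(cv2.cvtColor(g,cv2.COLOR_GRAY2RGB),220,170,320,380,2.8,"w9b.png")
print(proj(C,[460.4,428.6,32]))
E
```

```text
(np.float64(277.5907352173538), np.float64(228.21601966573888))
```

View pics/w9b.png

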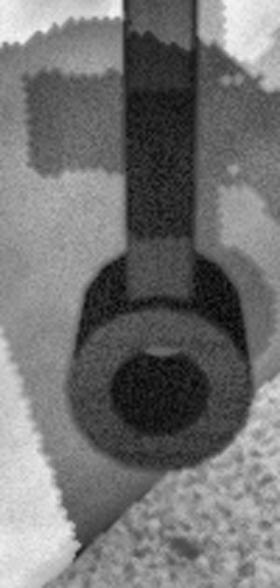

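```bash
python3 - <<'E'
from h import *
import pickle
s,im=pickle.load(open("w9.pkl","rb"));C=cam("wrist",s)
E,H=toz(C,277.5,59.6,34),toz(C,277,307.7,38)
d=(E-H)[:2]; L=np.hypot(*d);u=d/L
B=(E+H)[:2]/2-u*21.5; Rm=R.from_quat(s["ee_rot"]).as_matrix()
print(E,H,L,np.degrees(np.arctan2(u[1],u[0])),"B",B,H[:2]+u*53.5)
print(Rm.T@(np.array([*B,23])-s["position"]))
E
```

```text
[525.43418138 358.44040837  34.        ] [425.52453058 466.67310991  38.        ] 147.296490134176 -47.289883564911555 B [460.89613346 428.35484829] [461.81301453 427.36158574]
[ 0.57472752  1.41982239 93.28176478]
```

Call:
jog_arm([
  [0.0005, 0.0014, 0.045, 0],
  [0.0005, 0.0014, 0.08, 0],
  [0.0005, 0.0014, 0.09, 0],
  [0.0005, 0.0014, 0.0935, 0],
  [0.0005, 0.0014, 0.0935, 0],
  [0.0005, 0.0014, 0.0935, 0],
])

```text
clock: 16.15
position: [461.5, 429.6, 24.9]
ee_rot: [0.916, -0.4, 0.006, -0.009]
contact_force: [-0.5, 0.2, -0.2]
gripper_width: 85.1
```

```bash
python3 - <<'E'
from h import *
s=read_state();Rm=R.from_quat(s["ee_rot"]).as_matrix()
print(s["clock"],s["position"],np.degrees(np.arctan2(Rm[1,1],Rm[0,1])),Rm[:,2]);print(Rm.T@(np.array([460.9,428.4,22])-s["position"]))
E
```

```text
16.15 [461.49181492 429.57243862  24.8973653 ] -137.2139689676032 [ 0.0171817   0.0115466  -0.99978571]
[0.44926732 1.28972571 2.87303835]
```

Call:
jog_arm([
  [0.0005, 0.0013, 0.0025, 0],
  [0.0005, 0.0013, 0.0025, 0],
  [0.0005, 0.0013, 0.0025, 0],
  [0.0005, 0.0013, 0.0025, 0],
  [0.0005, 0.0013, 0.0025, 0],
  [0.0005, 0.0013, 0.0025, 0],
  [0.0005, 0.0013, 0.0025, 0],
  [0.0005, 0.0013, 0.0025, 0],
  [0.0005, 0.0013, 0.0025, 0],
], hand=-1)

```text
clock: 17.27
position: [461.3, 428.7, 22.8]
ee_rot: [0.916, -0.4, 0.006, -0.009]
contact_force: [1.8, -0.3, 5.3]
gripper_width: 15.2
```

```bash
python3 - <<'E'
from h import *
s=read_state();Rm=R.from_quat(s["ee_rot"]).as_matrix()
print(s["clock"],s["position"],np.degrees(np.arctan2(Rm[1,1],Rm[0,1])),Rm[:,2],s["contact_force"],s["wrist_torque"])
E
```

```text
17.275 [461.26092164 428.69556692  22.78897053] -137.20506960932724 [ 0.01795555  0.01237275 -0.99976223] [ 1.77223891 -0.29478664  5.27425825] [ 0.10074821 -0.07841845  0.01022092]
```

Call:
jog_arm([
  [0, 0, -0.01, 0],
  [0, 0, -0.025, 0],
  [0, 0, -0.045, 0],
  [0, 0, -0.07, 0],
  [0, 0, -0.095, 0],
  [0, 0, -0.11, 0],
  [0, 0, -0.12, 0],
  [0, 0, -0.12, 0],
  [0, 0, -0.12, 0],
])

```text
clock: 18.4
position: [458.6, 426.7, 141.6]
ee_rot: [0.916, -0.401, 0.005, -0.008]
contact_force: [0.6, 0.6, -6.0]
gripper_width: 15.0
```

```bash
python3 - <<'E'
from h import *
import pickle
s=read_state();Rm=R.from_quat(s["ee_rot"]).as_matrix()
im=get_image("wrist"); pickle.dump((s,im),open("w10.pkl","wb")); crop(cv2.convertScaleAbs(im,alpha=1.4),0,0,560,420,1.4,"w10.png")
print(s["clock"],s["position"],np.degrees(np.arctan2(Rm[1,1],Rm[0,1])),Rm[:,2],s["contact_force"],s["wrist_torque"])
q,i4=pickle.load(open("w4.pkl","rb"));C=cam("wrist",q)
L=toz(C,624/1.4,334/1.4,32);S=toz(C,251/1.4,332/1.4,32);print(L,S,np.hypot(*(L-S)[:2]),(L+S)/2)
q,i4=pickle.load(open("w5.pkl","rb"));C=cam("wrist",q);print(toz(C,530.5/1.4,334/1.4,32))
from seats import seats
seats(get_image("top"),cam("top"),"top",[((540,219,32),44),((550,76,32),28)])
seats(get_image("scene"),cam("scene"),"scene",[((540,219,32),44),((550,76,32),28)])
E
```

```text
18.4 [458.5929038  426.65723851 141.59166303] -137.2216668860261 [ 0.01634701  0.01063985 -0.99980977] [ 0.55404988  0.5825546  -5.99217468] [-0.08518506  0.07566774  0.00737602]
[540.00650425 225.5261658   32.        ] [556.75713696  76.24640021  32.        ] 150.21661729422883 [548.3818206  150.88628301  32.        ]
[557.02581082  76.51469448  32.        ]
top [220.7 212.7] [12.7 13.1] [540.6 223.6  32. ]
top [264.3 208.7] [8.  8.6] [557.8  75.   32. ]
top dist 149.7 ang -83.38 mid [549.2 149.3  32. ]
scene [237.9 247.7] [11.1 14.7] [539.9 225.2  32. ]
scene [268.  222.3] [6.3 8.4] [555.1  76.7  32. ]
scene dist 149.2 ang -84.16 mid [547.5 151.   32. ]
```

View pics/w10.png

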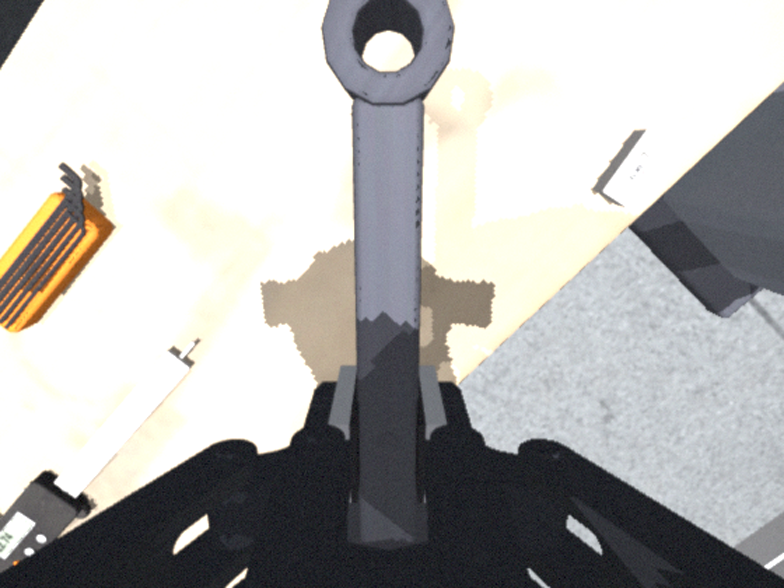

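Call:
jog_arm([
  [0.012, 0.005, -0.001, 2],
  [0.04, 0.018, -0.001, 6],
  [0.075, 0.033, -0.001, 11],
  [0.11, 0.049, -0.001, 16],
  [0.145, 0.064, -0.001, 21.5],
  [0.18, 0.08, -0.001, 27],
  [0.21, 0.093, -0.001, 31.5],
  [0.232, 0.103, -0.001, 34.5],
  [0.243, 0.1075, -0.001, 36],
  [0.2465, 0.109, -0.001, 36.4],
])

```text
clock: 19.8
position: [546.4, 171.2, 141.4]
ee_rot: [0.745, -0.667, 0.003, -0.01]
contact_force: [-0.3, 0.6, -6.6]
gripper_width: 15.0
```

```bash
python3 - <<'E'
from h import *
s=read_state();Rm=R.from_quat(s["ee_rot"]).as_matrix()
print(s["clock"],s["position"],np.degrees(np.arctan2(Rm[1,1],Rm[0,1])),Rm[:,2],s["contact_force"],s["wrist_torque"])
print(Rm.T@(np.array([546.1,171.8,105])-s["position"]))
E
```

```text
19.8 [546.38972306 171.15382102 141.43701493] -173.69935242996144 [ 0.01676232  0.01078225 -0.99980136] [-0.29177448  0.60285069 -6.59585204] [-0.0033731   0.08530693 -0.00082372]
[-0.35066026  0.86724465 36.43188806]
```

Call:
jog_arm([
  [0, 0, 0.008, 0],
  [0, 0.0005, 0.018, 0],
  [0, 0.0008, 0.027, 0],
  [0, 0.0008, 0.033, 0],
  [0, 0.0008, 0.036, 0],
  [0, 0.0008, 0.0365, 0],
  [0, 0.0008, 0.0365, 0],
  [0, 0.0008, 0.0365, 0],
])

```text
clock: 20.8
position: [546.4, 171.5, 105.3]
ee_rot: [0.745, -0.667, 0.003, -0.01]
contact_force: [0.5, -0.8, -5.4]
gripper_width: 15.3
```

```bash
python3 - <<'E'
from h import *
import pickle
s=read_state();Rm=R.from_quat(s["ee_rot"]).as_matrix()
im=get_image("wrist"); pickle.dump((s,im),open("w11.pkl","wb")); crop(cv2.convertScaleAbs(im,alpha=1.4),0,0,560,420,1.4,"w11.png")
print(s["clock"],s["position"],np.degrees(np.arctan2(Rm[1,1],Rm[0,1])),Rm[:,2],s["contact_force"],s["wrist_torque"])
t=get_image("top");q=get_image("scene"); crop(t,180,165,340,265,5,"t11.png"); crop(q,190,160,360,290,4.5,"s11.png"); cv2.imwrite("pics/sraw.png",q[...,::-1]); cv2.imwrite("pics/traw.png",t[...,::-1])
E
```

```text
20.8 [546.40272002 171.54256064 105.31276716] -173.7022572995563 [ 0.0174643   0.01121418 -0.9997846 ] [ 0.48332891 -0.79517394 -5.3645178 ] [-0.04891348  0.04420108  0.01635602]
```

View pics/w11.png

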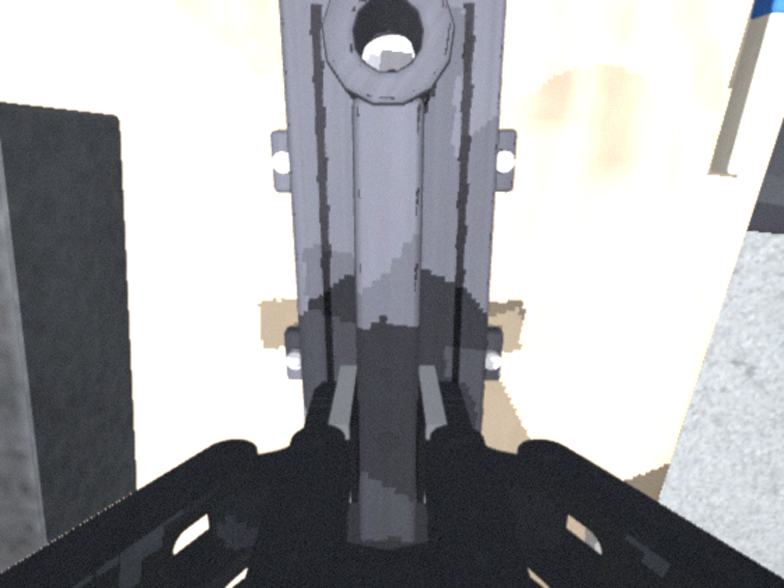

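View pics/t11.png

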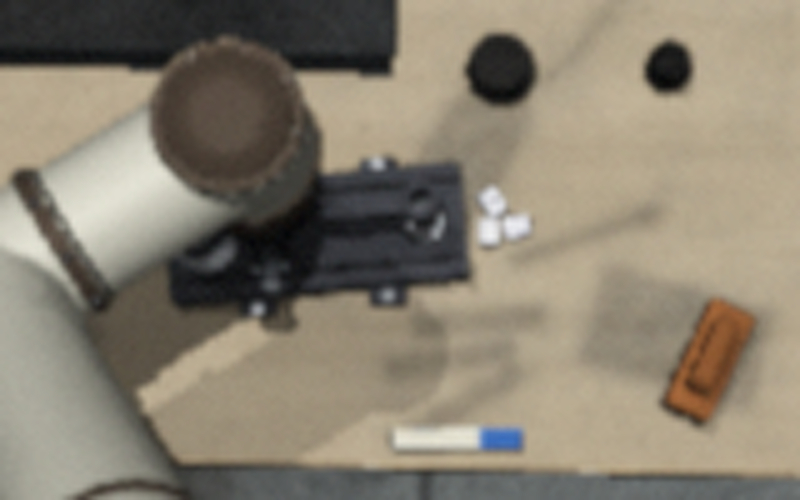

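View pics/s11.png

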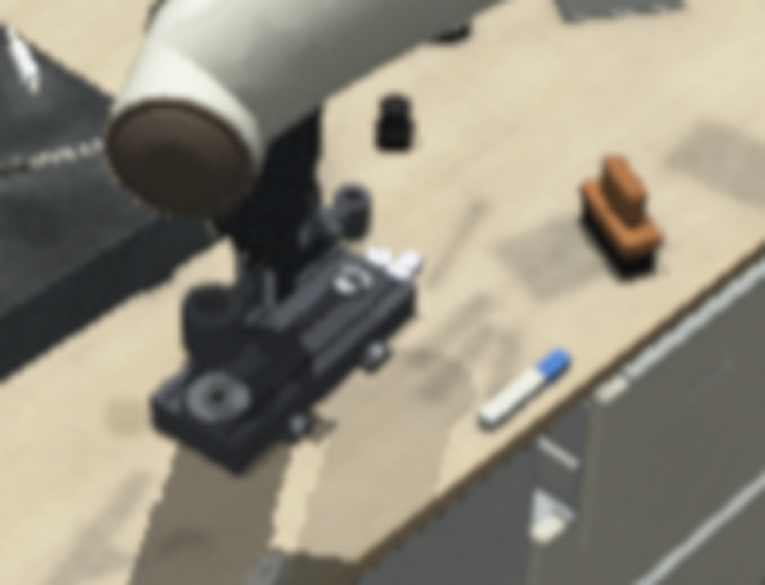

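```bash
python3 - <<'E'
from h import *
import pickle
s,im=pickle.load(open("w11.pkl","rb"));W=cam("wrist",s);Sc=cam("scene");T=cam("top")
for n,P in [("eyetop exp",[556.8,76,116.5]),("hubtop exp",[540.2,225,120.5])]:
    u,v=proj(Sc,P);a,b=proj(T,P);c,d=proj(W,P);print(n,"sceneCrop",((u-190)*4.5,(v-160)*4.5),"topCrop",((a-180)*5,(b-165)*5),"wrist1.4",(c*1.4,d*1.4))
m=cv2.convertScaleAbs(cv2.imread("pics/sraw.png")[...,::-1].copy(),alpha=2.5);crop(m,220,190,290,270,7,"s12.png")
m=cv2.convertScaleAbs(cv2.imread("pics/traw.png")[...,::-1].copy(),alpha=2.5);crop(m,210,190,280,230,8,"t12.png")
E
```

```text
eyetop exp sceneCrop (np.float64(351.1286296128289), np.float64(190.21032923718877)) topCrop (np.float64(415.7374616743712), np.float64(197.37442060694903)) wrist1.4 (np.float64(381.3018774106664), np.float64(30.624432740784606))
hubtop exp sceneCrop (np.float64(211.38145447481705), np.float64(300.4356925663267)) topCrop (np.float64(185.82579805455964), np.float64(216.30963899874047)) wrist1.4 (np.float64(383.30212972939063), np.float64(618.2143129854031))
```

View pics/s12.png

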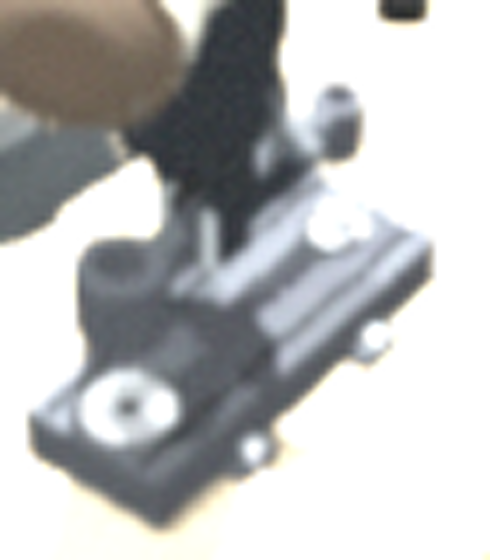

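View pics/t12.png

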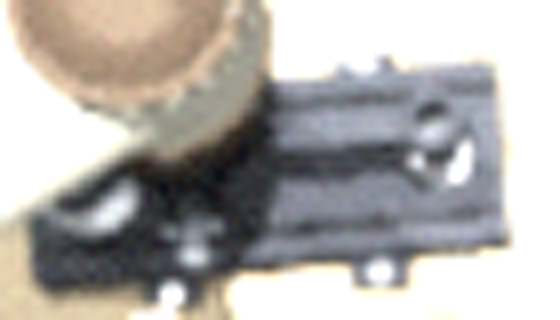

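```bash
python3 - <<'E'
from h import *
import pickle
s,im=pickle.load(open("w11.pkl","rb"));W=cam("wrist",s);Sc=cam("scene");T=cam("top")
print("eye w+s",tri(W,(388/1.4,37/1.4),Sc,(268.3-.4,204-.4)))
print("eye t+s",tri(T,(264.5-.4,205.6-.4),Sc,(268.3-.4,204-.4)))
for z in (112,116): print("wrist eye",toz(W,388/1.4,37/1.4,z), "scene eye",toz(Sc,267.9,203.6,z),"hub",toz(Sc,236.8,227.4,z+4))
# same-view relative: bed seats seen by scene at same picture
print("scene L",toz(Sc,220+130/7,190+407/7,32))
# fixture slots in wrist image vs lever centreline, rows same
for a,b in [((316,5),(470,5)),((327,290),(459,290))]:
    p=toz(W,a[0]/1.4,a[1]/1.4,32);q=toz(W,b[0]/1.4,b[1]/1.4,32);print("slot mid",((p+q)/2).round(1))
    print(toz(W,a[0]/1.4,a[1]/1.4,32).round(1))
c=[toz(W,u/1.4,v/1.4,114) for u,v in((389,110),(388.5,300))];print("arm centre",c)
print(proj(W,[540.2,225,32]))
E
```

```text
eye w+s (array([555.86422336,  76.6800247 , 112.03622664]), np.float64(1.1389263635547524))
eye t+s (array([557.11403594,  74.00354265, 109.08867999]), np.float64(3.134558000768357))
wrist eye [555.498712    76.23398907 112.        ] scene eye [556.21385889  77.1295582  112.        ] hub [542.14825794 224.09614904 116.        ]
wrist eye [555.35181591  76.92020275 116.        ] scene eye [552.96505178  80.48107108 116.        ] hub [538.94092222 226.89704432 120.        ]
scene L [537.13324074 225.07086211  32.        ]
slot mid [557.9  52.4  32. ]
[584.4  55.2  32. ]
slot mid [546.2 154.8  32. ]
[573.  157.9  32. ]
arm centre [array([553.65665389,  90.5905836 , 114.        ]), array([549.03911979, 133.12285447, 114.        ])]
(np.float64(277.50941198916763), np.float64(314.3699005650696))
```

```bash
python3 - <<'E'
from h import *
get_image("top")
s=read_state();print(s["clock"],s["position"],s["joint_vel"].round(3),s["gripper_width"],s["contact_force"])
print(job_done())
E
```

```text
21.0 [546.28131447 171.49316407 105.11781628] [-0.002  0.003  0.001  0.    -0.     0.001] 14.570811924674741 [-0.83759494 -0.06963694 -5.48628315]
the job is handed in; nothing more can be done
None
```

I did the whole job in the order asked and handed it in at 21.0 s of the 61 s allowed, with the arm holding the lever over the fixture.

- **Sweep:** I gripped the brush by its grip and swept once along the bed, from the large seat end past the small seat end. The pictures afterwards showed the bed clear and all three offcuts on the desk just beyond that end. I stood the brush back at its original spot, where it was still standing in the last pictures, about 150 mm from the fixture. The things in view there (eyepiece, lens, tube) stood where they were. I did not compare their positions in numbers.
- **Lever hold:** I gripped the lever at the computed balance point, because I could not see the pip in the shadow. The wrist measured about 6 N, or roughly 0.6 kg. From the arm's own position its underside was about 50 mm above the bed.
- **Position over the seats:** The eye came out within about 1.5 mm of the small seat's centre. The hub was within about 2 mm of the large seat's.
- **Level and still:** The tool ended about 1.2° off vertical, a tilt it mostly already had when it gripped the lever flat on the desk. I estimate the lever is level to about 1°. Joint speeds were about 0.003 rad/s or less when I handed in.

**Checks that disagreed:**
- The scene camera put the lever 3 to 4 mm lower than the arm's own reading. Its reading of the large seat was off by about the same amount, so I trusted the arm.
- The top camera's reading of the lever eye was a few millimetres off from the others.
- Measured hub-to-eye lengths came out at 147 to 149 mm, against the true 150 mm.

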